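Check, load and stack the soil-sample transport crates

ROBOT

A 6-joint arm with a two-finger parallel gripper is mounted at the origin on a cart in front of the work surface, level with it; the furniture and walls round the work are solid. World frame = base frame: x ahead of the robot, y to its left, z up, the work surface at z = 0. Lengths are in m, angles in rad, forces in N, time in s.
With the tool pointing down it reaches from about 0.35 to 0.975 m from the base axis. Payload 4.9 kg.
Tool frame: the origin (TCP) lies at the very end of the fingers, on their centre line; the grasp point (between the pads) lies 19 mm behind it; z points along the fingers, y is the line along which they close (so a half turn about z gives the same grasp; the last joint's range is limited). The gripper opens to 85 mm and grips with 20 to 120 N. Pads are 22 mm wide; open, the fingers measure 114 mm over their backs; the gripper's body (76 mm by 85 mm) begins 54 mm behind the grasp point. The pads swing forward as they close: fully open they stand 13 mm farther back than shut.
Start: joints at [1.181, 0.053, 1.613, -0, 1.476, -0.119], TCP at [0.167, 0.602, 0.231] pointing down, gripper open.
Joint ranges: [-3.01, 3.01], [-1.01, 2.22], [0.06, 2.58], [-1.02, 4.17], [0.09, 2.62], [-3.14, 3.14]. Speed limits (rad/s): [2.57, 2.57, 3.14, 3.14, 3.14, 3.14].

INTERFACE

Orientations are given as a unit quaternion [w, x, y, z].
In Python, from plant import manip gives the robot as it stands.
- The arm moves only by the tool play_rows, never from a script. Its argument "series" is a list that holds one entry, the list of rows, each a list of 7 numbers: the shift along the world's x, y, z in m, then the turn, a rotation vector about the world's x, y, z in degrees, then the opening, from 0 (shut) to 1 (fully open). In form: [[[dx, dy, dz, rx, ry, rz, grip], ...]]. A call has 1 to 10 rows; each row shifts and turns the commanded pose from where the row before left it; what a row does not reach is not made up. A row lasts 1/10 s, in which the tool goes at most 50 mm and 8.59 degrees, less where a joint would pass 70% of its speed; a pose out of reach is approached as far as the arm can. A call with a gripper value outside its range is refused whole. The fingers move at their own pace and stop on an object; the grip force is fixed at half the most. Time passes only in rows, so rows that do not move let the fingers close. It gives the time, the measured TCP pose, the force, the opening and the grip force at its end, in the units of the state.
- manip.state(): the state, without advancing time (a new reading comes with each control period).
- manip.grab_frame(name): name is "scene" or "top" or "wrist"; returns a dict with "frame" (384x512x3 uint8, blue, green, red), "mtx" (3x3 intrinsics, pixels), "R" (3x3) and "t" (3): a world point X has camera coordinates R X + t. Camera axes: x right, y down, z forward; pixel columns grow to the right and rows downward; lengths in m; the calibration is good to about 2 mm. A picture is of the moment at which its call begins. There is no depth.
- manip.job_done(): hands the job in; it is judged then, once.
The state is a dict: "time": time; "joint_pos": joint angles; "joint_vel": joint speeds; "joint_efforts": joint torques, N m; "tool_pos": TCP position; "tool_rot": TCP orientation; "contact_force": force on the tool from outside, world axes, zero at the start; "ft_torque": the same for the moment, N m; "gripper_width": opening from 0.0 (shut) to 1.0 (fully open); "grasp_force": force on a finger pad.
Only numpy, scipy, OpenCV 4.12 (cv2) and the standard library are available. Lean on these libraries where they do the work, as an engineer would, in place of code of your own. Each camera call takes 0.05 s, during which the arm holds its last target. There are 200 camera calls.

TASK

Get the soil jars ready for transport: beginning at the yellow end of the base crate and going on well by well, feel down to the bottom of each of its three wells with the fingertips, and lay every spacer puck left over from the last run flat in the aluminium tray. Lift every jar out of the white tub and seat it upright and fully home on the floor of a well of its own that has been felt and cleared, never setting a jar on a spacer. Last, put the top crate on the base crate turned end for end (yellow ends opposite), so that it stands level on the four posts with their pins in its holes instead of nesting down onto the jars.

Things in the scene. Friction and masses are not known exactly. Their poses are not given: they have to be found in the camera images.
- base_crate: dark blue-grey crate fixed on the worktop, 250 x 148 mm; origin under its centre; x along it, away from its yellow-barred end (bar at x = -126 mm); y across; z up. Three wells for 45 mm jars, 50 mm long (x) and 37 mm wide (y), at x = -65, 0, +65 mm: floor 8 mm, mouth 52 mm above the worktop. Each is crossed along y by a finger slot 34 mm wide (x), 104 mm long (y), as deep as the well. Long walls 54 mm high.
- base_post_seat (a point): point over the base crate's centre at the height of its four post tops (78 mm above the worktop); axes as the crate's. The posts, 16 x 26 mm, stand at its ends: two at x = +116 mm, y = +-60 mm, two at x = -116 mm (yellow end), y = +-30 mm; each carries a round-ended steel pin, 10 mm thick, reaching 11 mm higher.
- well_pad_1: black rubber pad, fixed, 49 x 49 mm: the floor of the base crate's well nearest the yellow end; origin at the centre of its top face (the well is 44 mm deep above it); axes as the crate's (y along the finger slot). Open fingers must stay within the slot's 104 mm
- well_pad_2: black rubber pad, fixed, 49 x 49 mm: the floor of the base crate's well in the middle; origin at the centre of its top face (the well is 44 mm deep above it); axes as the crate's (y along the finger slot). Open fingers must stay within the slot's 104 mm
- well_pad_3: black rubber pad, fixed, 49 x 49 mm: the floor of the base crate's well farthest from the yellow end; origin at the centre of its top face (the well is 44 mm deep above it); axes as the crate's (y along the finger slot). Open fingers must stay within the slot's 104 mm
- spacer_1_mid (a point): leftover spacer puck (used under shorter jars), absent in some runs: solid off-white nylon disc, 44 mm across, 30 mm tall, 40 g; starts flat on the floor of well 1, its top 14 mm below the mouth. Point at its centre, 15 mm above its foot, z up its axis; fingers reach its sides through the slot
- spacer_1: the same spacer 1; origin at the centre of its underside
- jar_1_mid (a point): sample jar with a red screw cap, 45 mm across, 63 mm tall, 50 to 100 g, standing in the tub at the start; absent in some runs. Point at its centre, 31.5 mm above its foot, z up its axis
- jar_1: the same red-capped jar; origin at the centre of its foot
- spacer_2_mid (a point): leftover spacer puck (used under shorter jars), absent in some runs: solid off-white nylon disc, 44 mm across, 30 mm tall, 40 g; starts flat on the floor of well 2, its top 14 mm below the mouth. Point at its centre, 15 mm above its foot, z up its axis; fingers reach its sides through the slot
- spacer_2: the same spacer 2; origin at the centre of its underside
- jar_2_mid (a point): sample jar with a green screw cap, 45 mm across, 63 mm tall, 50 to 100 g, standing in the tub at the start; absent in some runs. Point at its centre, 31.5 mm above its foot, z up its axis
- jar_2: the same green-capped jar; origin at the centre of its foot
- spacer_3_mid (a point): leftover spacer puck (used under shorter jars), absent in some runs: solid off-white nylon disc, 44 mm across, 30 mm tall, 40 g; starts flat on the floor of well 3, its top 14 mm below the mouth. Point at its centre, 15 mm above its foot, z up its axis; fingers reach its sides through the slot
- spacer_3: the same spacer 3; origin at the centre of its underside
- jar_3_mid (a point): sample jar with a blue screw cap, 45 mm across, 63 mm tall, 50 to 100 g, standing in the tub at the start; absent in some runs. Point at its centre, 31.5 mm above its foot, z up its axis
- jar_3: the same blue-capped jar; origin at the centre of its foot
- top_crate: loose dark blue-grey crate (tool tray), 274 x 174 mm, walls 48 mm high, 300 to 500 g, on the worktop at the start; origin under its centre; x along it, away from its yellow-barred end; z up. Brush and tweezers are fixed inside, below 20 mm. Facing the same way as the base crate, its bottom openings pass the posts and it sinks (nests); turned end for end, its bottom rests on the post tops.
- top_grip (a point): centre of the top crate's carrying bar, 75 mm above its underside, over its centre; the bar lies along the crate's x, 128 mm long, 14 mm wide (y), 22 mm tall, free below between two uprights at x = +-56 mm; axes as the crate's
- top_yellow_end (a point): the middle of the yellow bar on the top crate's end (its -x end), 30 mm above its underside
- top_base (a point): centre of the underside of the top crate; stacked properly it coincides with base_post_seat. Its bottom has four 14.5 mm square holes for the pins, at its (x, y) = (-116, +-60) and (+116, +-30) mm, and four 22 x 32 mm nesting openings at (+116, +-60) and (-116, +-30) mm
- jar_tub: open white tub, fixed, 270 x 150 mm outside, 46 mm high, walls and floor 4 mm thick; origin under its centre, x along its length; the jars stand in a row along x, about 83 mm apart
- return_tray: low aluminium tray, fixed, 160 x 110 mm outside, 22 mm high, walls and floor 3 mm; origin under its centre, x along its length
There are look-alikes about, which are no part of the job. What is shaped like the spacer_3 but turquoise is not meant. Leave any purple look-alike of the jar_1 alone.

How it is judged:
By the outcome, as a careful person would: the job done as asked, in the order asked, and still so for the second after the job is handed in, with the robot touching nothing.
Of jar_1, jar_2, jar_3 only 2 to 3 are there at a start; the rules pass over those that are not, and their reading is None.
Of spacer_1, spacer_2, spacer_3 only 1 to 2 are there at a start; the rules pass over those that are not, and their reading is None.
At some moment in a run one of top_crate may be knocked a few centimetres aside while the robot is not near it.
It also fails if it takes over 210 s, if anything falls off the work surface, if the arm or the gripper's body presses on something with over 40 N, if the wrist force passes 120 N, or if a joint passes its speed limit or range.

## Working session

There is one attempt and no reset: what is moved stays moved. The work goes in short steps, Python scripts to look and compute and a tool call to move; the robot and the scene stay as the last step left them, time stands still between calls to the robot, and variables do not carry over. Pictures are saved under pics/ and viewed, at most 14 in all, crops included, and the job is handed in when it is done.

Besides the shell and the picture viewer there is one more tool, called after ">>>" as a command line: name --argument value ..., lists and objects as JSON in quotes. play_rows: Moves the arm, as the interface text tells. Its arguments: {"type":"object","properties":{"series":{"type":"array"}},"required":["series"]}

```bash
ls; mkdir -p pics
cat > h.py <<'E'
import numpy as np, cv2
from plant import manip
def grab(n,save=None):
    f=manip.grab_frame(n); f={k:np.array(v) for k,v in f.items()}
    if save: cv2.imwrite('pics/'+save,f['frame']); np.savez('pics/'+save[:-4],**f)
    return f
def ray(f,u,v,z):
    d=f['R'].T@np.linalg.inv(f['mtx'])@np.array([u,v,1.]); c=-f['R'].T@f['t']
    return c+d*(z-c[2])/d[2]
def proj(f,X):
    p=f['mtx']@(f['R']@np.array(X)+f['t']); return p[:2]/p[2]
E
python3 - <<'E'
from h import *
a=grab('top','top0.png');b=grab('scene','scene0.png')
for f in(a,b):print(f['mtx'],-f['R'].T@f['t'],f['R'])
for f,n in((a,'top0b'),(b,'scene0b')): cv2.imwrite(f'pics/{n}.png',cv2.resize(f['frame'],(800,600),interpolation=cv2.INTER_CUBIC))
print(manip.state())
E
```

```text
pics
[[435.06988358   0.         256.81241796]
 [  0.         435.06988358 190.75389865]
 [  0.           0.           1.        ]] [ 0.43502184 -0.04637805  1.65430003] [[ 0.00447658 -0.99991305 -0.0124036 ]
 [-0.99807298 -0.00369999 -0.06194061]
 [ 0.06188933  0.01265698 -0.99800276]]
[[367.60584836   0.         256.90042806]
 [  0.         367.60584836 190.58350157]
 [  0.           0.           1.        ]] [0.1392704  0.6924869  1.00197716] [[-0.86547002 -0.5008143   0.01211155]
 [-0.37320606  0.62844208 -0.68247915]
 [ 0.33418391 -0.59518534 -0.73080471]]
{'time': 0.1, 'joint_pos': array([ 1.18099763e+00,  5.32881260e-02,  1.61413385e+00, -1.86644049e-05,
        1.47598005e+00, -1.19027737e-01]), 'joint_vel': array([ 0.00059247, -0.00316065, -0.00367463,  0.00040824, -0.00206028,
        0.00120537]), 'joint_efforts': array([ 1.18274302e-04, -3.94905460e+01, -3.71362031e+01, -9.49013088e-05,
        3.99417986e-03,  1.60332888e-05]), 'tool_pos': array([0.16698287, 0.60171109, 0.23020127]), 'tool_rot': array([-2.18698626e-04,  1.34971334e-01,  9.90849091e-01, -8.77902873e-04]), 'contact_force': array([-0.18896944,  0.19973342,  0.17455792]), 'ft_torque': array([0.01049638, 0.05544628, 0.03715109]), 'grasp_force': 0.0, 'gripper_width': 0.9987135762546977}
```

View pics/top0b.png

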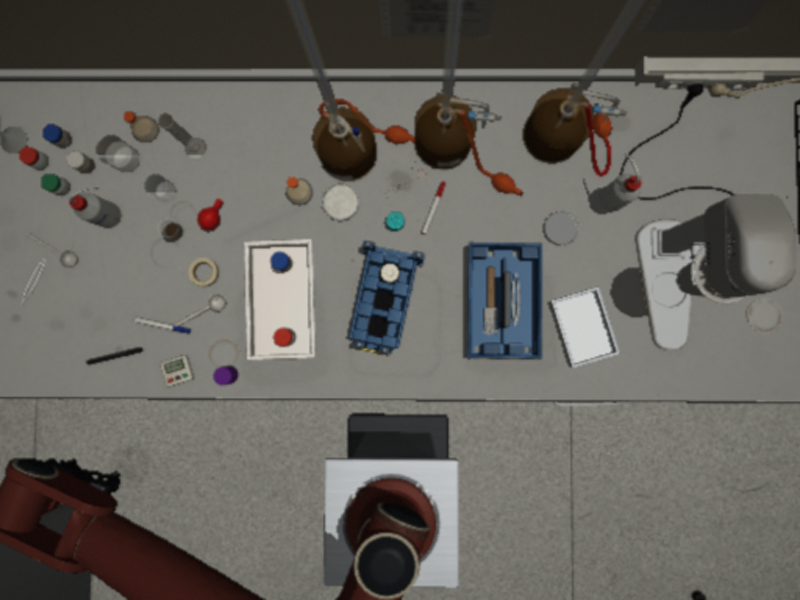

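View pics/scene0b.png

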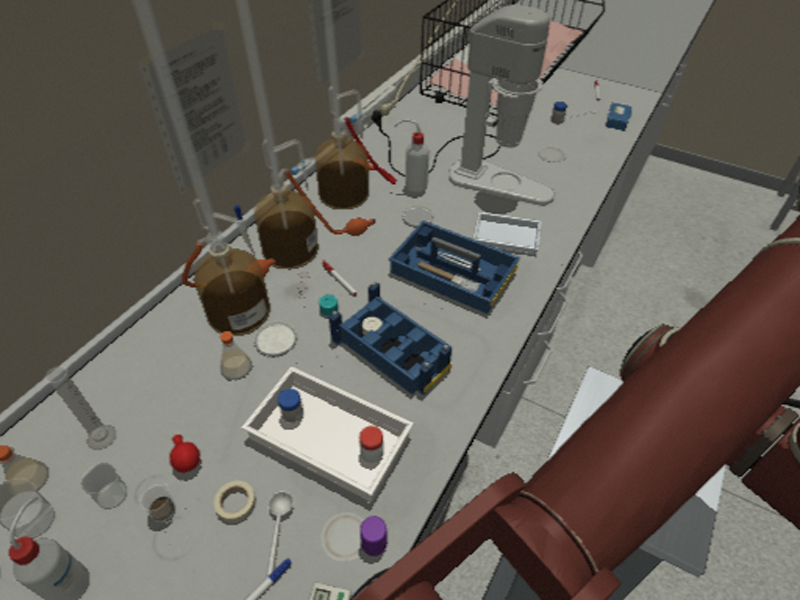

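The top view shows the white tub with a blue jar (279,261) and a red jar (283,337); there is no green jar. The base crate is around (385,298), with its yellow end at (371,350) near the robot and a spacer visible in the far well at (389,272). The top crate is at (503,300) and its yellow end faces the robot. The tray is at (585,327). The look-alikes are turquoise at (395,220) and purple at (225,375), and neither is part of the job.

```bash
cat >> h.py <<'E'
def blobs(f,lo,hi,amin=8,roi=None):
    m=cv2.inRange(cv2.cvtColor(f['frame'],cv2.COLOR_BGR2HSV),np.array(lo),np.array(hi))
    if roi: k=np.zeros_like(m); x0,y0,x1,y1=roi; k[y0:y1,x0:x1]=255; m&=k
    cs,_=cv2.findContours(m,cv2.RETR_EXTERNAL,cv2.CHAIN_APPROX_NONE)
    out=[]
    for c in cs:
        if cv2.contourArea(c)>=amin: out.append((cv2.contourArea(c),cv2.minEnclosingCircle(c)[0],cv2.minAreaRect(c)))
    return sorted(out,key=lambda a:-a[0])
E
python3 - <<'E'
from h import *
f=dict(np.load('pics/top0.npz'))
def show(n,lo,hi,z,roi,a=6):
    for A,c,r in blobs(f,lo,hi,a,roi)[:4]:
        cor=[ray(f,*p,z)[:2].round(3).tolist() for p in cv2.boxPoints(r)]
        print(n,A,np.round(c,1),'ctr',ray(f,*r[0],z)[:2].round(4),cor)
show('blue',(100,120,60),(125,255,255),.063,(160,155,200,230))
show('red',(170,120,60),(180,255,255),.063,(160,155,200,230))
show('red',(0,120,60),(8,255,255),.063,(160,155,200,230))
show('spacer',(0,0,150),(60,80,255),.038,(225,155,275,230))
show('yel',(20,100,80),(35,255,255),.03,(220,215,360,235),2)
show('base',(100,60,30),(125,255,255),.054,(220,150,275,230),50)
show('topc',(100,60,30),(125,255,255),.048,(290,150,350,235),50)
show('tray',(0,0,150),(180,40,255),.022,(350,180,400,240),50)
show('tub',(0,0,150),(180,60,255),.046,(150,150,205,235),50)
E
```

```text
blue 79.5 [178.8 166.7] ctr [0.6204 0.261 ] [[0.639, 0.28], [0.639, 0.243], [0.602, 0.242], [0.602, 0.279]]
red 86.5 [180.8 215.7] ctr [0.4438 0.2527] [[0.462, 0.273], [0.462, 0.233], [0.426, 0.232], [0.425, 0.273]]
spacer 80.0 [249. 174.] ctr [0.5978 0.0036] [[0.598, 0.03], [0.624, 0.004], [0.598, -0.023], [0.572, 0.003]]
yel 3.5 [235.5 224. ] ctr [0.4122 0.0529] [[0.413, 0.067], [0.418, 0.066], [0.411, 0.039], [0.407, 0.04]]
base 2006.5 [245.6 189.7] ctr [0.5331 0.0148] [[0.425, 0.107], [0.667, 0.065], [0.641, -0.078], [0.4, -0.035]]
topc 3364.5 [322.8 192.1] ctr [ 0.5309 -0.2686] [[0.668, -0.182], [0.669, -0.356], [0.395, -0.354], [0.394, -0.182]]
tray 1333.5 [374. 209.] ctr [ 0.47   -0.4657] [[0.533, -0.385], [0.568, -0.498], [0.408, -0.546], [0.372, -0.434]]
tub 3214.0 [178.5 191. ] ctr [0.5312 0.2647] [[0.672, 0.353], [0.677, 0.188], [0.393, 0.177], [0.387, 0.34]]
```

>>> play_rows --series '[[[0.024,-0.042,0.009,0,0,0,0],[0.024,-0.042,0.009,0,0,0,0],[0.024,-0.042,0.009,0,0,0,0],[0.024,-0.042,0.009,0,0,0,0],[0.024,-0.042,0.009,0,0,0,0],[0.024,-0.042,0.009,0,0,0,0],[0.024,-0.042,0.009,0,0,0,0],[0.024,-0.042,0.009,0,0,0,0],[0.024,-0.042,0.009,0,0,0,0],[0.024,-0.042,0.009,0,0,0,0]]]'

```text
time: 1.1
tool_pos: [0.4075, 0.1803, 0.3213]
tool_rot: [0.0, 0.135, 0.991, 0.0]
contact_force: [0.4, 0.6, -0.3]
gripper_width: 0.001
grasp_force: 0.0
```

>>> play_rows --series '[[[0.024,-0.042,0.009,0,0,0,0],[0.024,-0.042,0.009,0,0,0,0],[0.024,-0.042,0.009,0,0,0,0],[0.021,-0.032,0.003,0,0,0,0],[0,0,0,0,0,0,0],[0,0,0,0,0,0,0],[0,0,0,0,0,0,0]]]'

```text
time: 1.8
tool_pos: [0.4997, 0.0249, 0.3508]
tool_rot: [-0.0, 0.135, 0.991, 0.0]
contact_force: [0.1, 0.3, -0.2]
gripper_width: -0.0
grasp_force: 0.0
```

Run:
```python
from h import *
f=grab('wrist','w1.png'); s=manip.state()
print(s['tool_pos'],s['tool_rot'],s['time'],-f['R'].T@f['t']-s['tool_pos'],f['R'].round(3).tolist(),f['mtx'][0,0])
```

```text
[0.4996457  0.02514731 0.35100508] [-2.68851730e-04  1.34250479e-01  9.90947387e-01  1.09213193e-04] 1.85 [-0.08026468  0.02228793  0.14393453] [[0.266, 0.964, 0.001], [0.912, -0.252, 0.324], [0.313, -0.085, -0.946]] 267.41714090810086
```

View pics/w1.png

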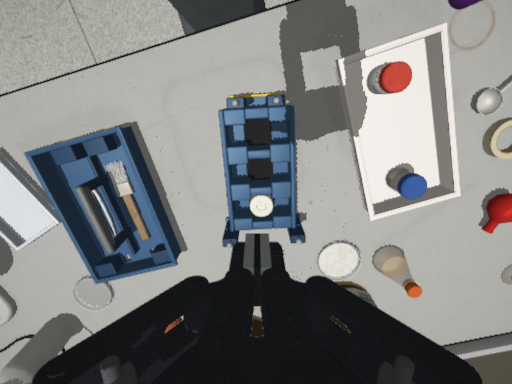

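The wrist view shows black pads, with no spacer, in wells 1 (258,132) and 2 (260,168), and the off-white spacer in well 3 (261,206). Next I'll enlarge the base crate to read its pins and well outlines.

Run:
```python
from h import *
f=dict(np.load('pics/w1.npz'))
cv2.imwrite('pics/w1c.png',cv2.resize(f['frame'][85:250,205:320],None,fx=3.6,fy=3.6,interpolation=cv2.INTER_CUBIC))
for n,lo,hi,z,roi in [('spacer',(0,0,120),(60,90,255),.038,(240,190,285,222)),('pads',(0,0,0),(180,255,28),.008,(235,110,285,190)),
 ('red',(170,120,60),(180,255,255),.063,(340,40,450,200)),('red',(0,120,60),(8,255,255),.063,(340,40,450,200)),('blue',(100,140,60),(125,255,255),.063,(375,150,450,210)),('yel',(20,100,80),(35,255,255),.03,(210,80,310,110))]:
    for A,c,r in blobs(f,lo,hi,20,roi)[:3]: print(n,A,np.round(r[0],1),np.round(r[1],1),ray(f,*r[0],z).round(4))
```

```text
spacer 384.5 [261.  205.5] [21. 22.] [0.5981 0.0068 0.038 ]
red 747.0 [395.  77.] [28.3 33.9] [0.4427 0.2551 0.063 ]
blue 504.5 [411.8 185.8] [24.7 25.5] [0.6216 0.2648 0.063 ]
yel 59.5 [255.  95.] [ 2.6 52.2] [0.411  0.0473 0.03  ]
```

View pics/w1c.png

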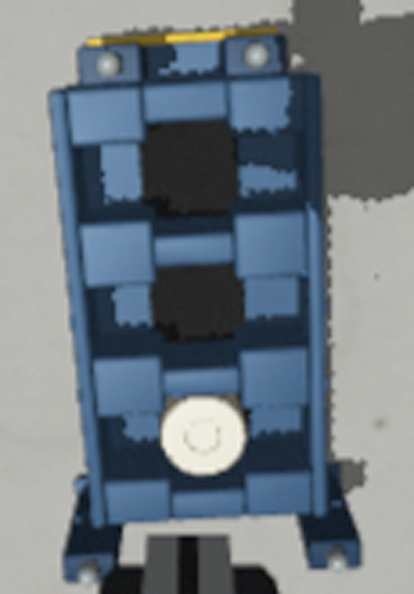

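```bash
cat >> h.py <<'E'
PINS=np.array([[-116,-30],[-116,30],[116,-60],[116,60]])/1000
def rigid(A,B):
    a=A-A.mean(0);b=B-B.mean(0); th=np.arctan2((a[:,0]*b[:,1]-a[:,1]*b[:,0]).sum(),(a*b).sum())
    R=np.array([[np.cos(th),-np.sin(th)],[np.sin(th),np.cos(th)]]); t=B.mean(0)-R@A.mean(0)
    return th,R,t,((A@R.T+t)-B)
E
python3 - <<'E'
from h import *
f=dict(np.load('pics/w1.npz'))
P=np.array([ray(f,205+u/3.6,85+v/3.6,.087)[:2] for u,v in [(107,63),(257,53),(89,573),(337,558)]])
th,R,t,e=rigid(PINS,P)
print(np.degrees(th),t,e.round(4).tolist())
for x in(-.065,0,.065):print(R@[x,0]+t)
E
```

```text
-11.803690993980254 [0.53306502 0.02220201] [[-0.0007, 0.0002], [-0.0008, -0.0001], [0.0004, -0.0005], [0.0011, 0.0004]]
[0.46943949 0.03549836]
[0.53306502 0.02220201]
[0.59669054 0.00890567]
```

>>> play_rows --series '[[[-0.005,0.0015,-0.045,0,0,0.7,0],[-0.005,0.0015,-0.045,0,0,0.7,0],[-0.005,0.0015,-0.045,0,0,0.7,0],[-0.005,0.002,-0.045,0,0,0.8,0],[-0.005,0.002,-0.045,0,0,0.8,0],[-0.005,0.0015,-0.045,0,0,0,0],[0,0,-0.02,0,0,0,0],[0,0,-0.02,0,0,0,0],[0,0,-0.02,0,0,0,0],[0,0,-0.006,0,0,0,0]]]'

```text
time: 2.85
tool_pos: [0.4679, 0.0355, 0.0132]
tool_rot: [-0.002, 0.102, 0.995, -0.0]
contact_force: [0.9, 0.3, -0.1]
gripper_width: 0.002
grasp_force: 0.0
```

>>> play_rows --series '[[[0,0,-0.002,0,0,0,0],[0,0,-0.001,0,0,0,0],[0,0,-0.001,0,0,0,0],[0,0,-0.001,0,0,0,0],[0,0,0,0,0,0,0]]]'

```text
time: 3.35
tool_pos: [0.4706, 0.0342, 0.0108]
tool_rot: [0.0, 0.103, 0.995, 0.0]
contact_force: [-0.2, 0.4, 0.5]
gripper_width: 0.002
grasp_force: 0.0
```

>>> play_rows --series '[[[0,0,-0.001,0,0,0,0],[0,0,-0.001,0,0,0,0],[0,0,-0.001,0,0,0,0],[0,0,-0.001,0,0,0,0],[0,0,0,0,0,0,0],[0,0,0,0,0,0,0]]]'

```text
time: 3.95
tool_pos: [0.4703, 0.0342, 0.008]
tool_rot: [-0.001, 0.103, 0.995, -0.0]
contact_force: [-7.5, 0.2, 14.1]
gripper_width: 0.003
grasp_force: 7.0
```

>>> play_rows --series '[[[0,0,0.01,0,0,0,0],[0,0,0.03,0,0,0,0],[0,0,0.035,0,0,0,0],[0.032,-0.006,0,0,0,0,0],[0.031,-0.006,0,0,0,0,0],[0,0,0,0,0,0,0],[0,0,-0.035,0,0,0,0],[0,0,-0.03,0,0,0,0],[0,0,-0.005,0,0,0,0],[0,0,0,0,0,0,0]]]'

```text
time: 4.95
tool_pos: [0.5316, 0.0224, 0.0103]
tool_rot: [-0.002, 0.103, 0.995, 0.0]
contact_force: [0.7, 0.5, 0.2]
gripper_width: -0.002
grasp_force: 0.0
```

>>> play_rows --series '[[[0,0,-0.001,0,0,0,0],[0,0,-0.001,0,0,0,0],[0,0,-0.001,0,0,0,0],[0,0,-0.001,0,0,0,0],[0,0,0,0,0,0,0],[0,0,0,0,0,0,0]]]'

```text
time: 5.55
tool_pos: [0.5337, 0.0222, 0.0081]
tool_rot: [0.0, 0.103, 0.995, 0.0]
contact_force: [-1.7, 0.4, 4.6]
gripper_width: -0.001
grasp_force: 2.5
```

>>> play_rows --series '[[[0,0,-0.001,0,0,0,0],[0,0,0,0,0,0,0],[0,0,0.01,0,0,0,0],[0,0,0.03,0,0,0,0],[0,0,0.04,0,0,0,0.7],[0.032,-0.0065,0,0,0,0,0.7],[0.0317,-0.0065,0,0,0,0,0.7],[0,0,0,0,0,0,0.7],[0,0,0,0,0,0,0.7],[0,0,0,0,0,0,0.7]]]'

```text
time: 6.55
tool_pos: [0.5956, 0.0094, 0.0855]
tool_rot: [-0.001, 0.103, 0.995, 0.0]
contact_force: [-0.1, -0.8, -0.8]
gripper_width: 0.696
grasp_force: 0.0
```

Run:
```python
from h import *
f=grab('wrist','w2.png'); s=manip.state()
print(s['tool_pos'],s['gripper_width'],proj(f,s['tool_pos']))
P=proj(f,[.597,.008,.038]);print(P)
cv2.imwrite('pics/w2c.png',cv2.resize(f['frame'][130:330,160:360],None,fx=3,fy=3))
```

```text
[0.59559598 0.00949764 0.08554777] 0.7011445898483166 [255.90116296 244.47853557]
[254.52429662 215.34785668]
```

View pics/w2c.png

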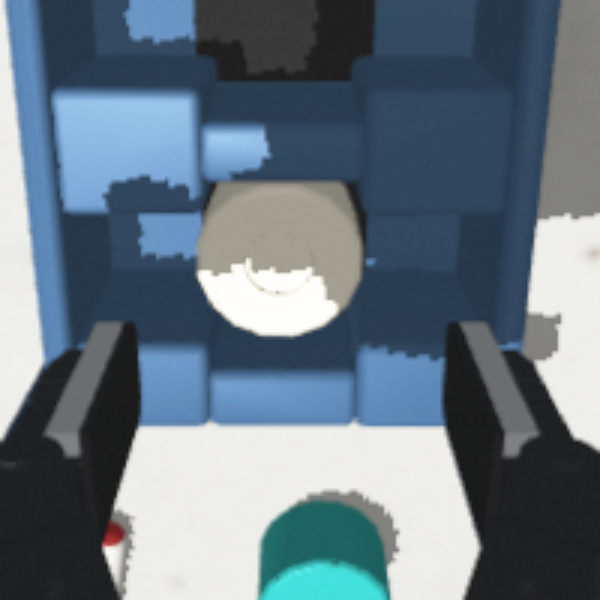

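>>> play_rows --series '[[[0.001,-0.001,-0.03,0,0,0,0.7],[0,0,-0.03,0,0,0,0.7],[0,0,-0.01,0,0,0,0.7],[0,0,0,0,0,0,0.7],[0,0,-0.002,0,0,0,0.7],[0,0,-0.002,0,0,0,0.7],[0,0,0,0,0,0,0.7]]]'

```text
time: 7.3
tool_pos: [0.5987, 0.0082, 0.0135]
tool_rot: [0.001, 0.103, 0.995, -0.0]
contact_force: [0.1, 0.4, -0.1]
gripper_width: 0.698
grasp_force: 0.0
```

>>> play_rows --series '[[[0,0,-0.002,0,0,0,0.7],[0,0,-0.002,0,0,0,0.7],[0,0,0,0,0,0,0.7]]]'

```text
time: 7.6
tool_pos: [0.5977, 0.0082, 0.0081]
tool_rot: [-0.0, 0.103, 0.995, -0.0]
contact_force: [0.7, -0.1, 0.3]
gripper_width: 0.702
grasp_force: 0.0
```

>>> play_rows --series '[[[0,0,-0.002,0,0,0,0.7],[0,0,-0.001,0,0,0,0.7],[0,0,0,0,0,0,0.7]]]'

```text
time: 7.9
tool_pos: [0.5982, 0.0083, 0.0072]
tool_rot: [-0.0, 0.103, 0.995, 0.0]
contact_force: [-7.3, 0.3, 11.3]
gripper_width: 0.701
grasp_force: 5.3
```

>>> play_rows --series '[[[0,0,-0.001,0,0,0,0.7],[0,0,-0.001,0,0,0,0.7],[0,0,0,0,0,0,0.7]]]'

```text
time: 8.2
tool_pos: [0.5984, 0.0084, 0.0069]
tool_rot: [-0.001, 0.102, 0.995, 0.0]
contact_force: [-12.3, -0.3, 20.7]
gripper_width: 0.7
grasp_force: 10.2
```

>>> play_rows --series '[[[0,0,0.004,0,0,0,0.7],[0,0,0.003,0,0,0,0.7],[0,0,0,0,0,0,0.3],[0,0,0,0,0,0,0.3],[0,0,0,0,0,0,0.3],[0,0,0,0,0,0,0.3],[0,0,0,0,0,0,0.3]]]'

```text
time: 8.9
tool_pos: [0.5985, 0.0081, 0.0107]
tool_rot: [0.001, 0.103, 0.995, -0.0]
contact_force: [1.4, -1.2, 4.6]
gripper_width: 0.494
grasp_force: 61.3
```

>>> play_rows --series '[[[0,0,0.02,0,0,0,0.3],[0,0,0.04,0,0,0,0.3],[0,0,0.045,0,0,0,0.3],[0,0,0.045,0,0,0,0.3],[-0.01,-0.037,0.01,0,0,0,0.3],[-0.01,-0.037,0,0,0,0,0.3],[-0.01,-0.037,0,0,0,0,0.3],[-0.01,-0.037,0,0,0,0,0.3],[-0.01,-0.037,0,0,0,0,0.3],[-0.01,-0.037,0,0,0,0,0.3]]]'

```text
time: 9.9
tool_pos: [0.5364, -0.2147, 0.1688]
tool_rot: [-0.001, 0.103, 0.995, 0.001]
contact_force: [0.4, 0.5, 0.6]
gripper_width: 0.488
grasp_force: 62.6
```

>>> play_rows --series '[[[-0.01,-0.037,0,0,0,0,0.3],[-0.01,-0.037,0,0,0,0,0.3],[-0.01,-0.037,0,0,0,0,0.3],[-0.01,-0.037,0,0,0,0,0.3],[-0.01,-0.037,0,0,0,0,0.3],[-0.01,-0.037,0,0,0,0,0.3],[-0.008,-0.031,0,0,0,0,0.3],[0,0,0,0,0,0,0.3],[0,0,0,0,0,0,0.3]]]'

```text
time: 10.8
tool_pos: [0.469, -0.4665, 0.1686]
tool_rot: [-0.001, 0.104, 0.995, 0.001]
contact_force: [-0.4, -0.5, -0.4]
gripper_width: 0.492
grasp_force: 62.6
```

Run:
```python
from h import *
f=grab('wrist','w3.png'); s=manip.state()
print(s['tool_pos'],s['gripper_width'])
for z in (.022,): 
  for A,c,r in blobs(f,(0,0,150),(180,45,255),500)[:4]: print(A,np.round(r[0]),np.round(r[1]),r[2],ray(f,*r[0],z),[ray(f,*p,z)[:2].round(3).tolist() for p in cv2.boxPoints(r)])
```

```text
[ 0.46949336 -0.4658333   0.16887266] 0.49561537521350174
77380.0 [188. 173.] [308. 465.] 75.96376037597656 [ 0.44778154 -0.53927192  0.022     ] [[0.301, -0.77], [0.3, -0.32], [0.634, -0.247], [0.696, -0.908]]
6536.0 [116.  28.] [ 57. 231.] 90.0 [ 0.29697642 -0.5663993   0.022     ] [[0.254, -0.662], [0.297, -0.454], [0.343, -0.465], [0.297, -0.686]]
4210.5 [470. 341.] [75. 95.] 81.25383758544922 [ 0.76658759 -0.21813088  0.022     ] [[0.697, -0.291], [0.699, -0.168], [0.843, -0.138], [0.845, -0.276]]
2989.0 [256. 310.] [50. 93.] 90.0 [ 0.65033883 -0.50382644  0.022     ] [[0.598, -0.555], [0.623, -0.436], [0.707, -0.449], [0.68, -0.577]]
```

View pics/w3.png

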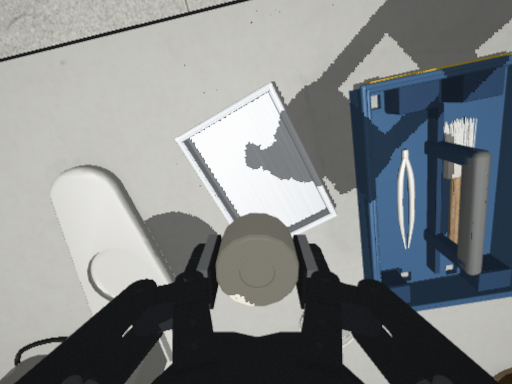

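The spacer is held at (257,260). The tray corners show at (178,140), (270,84) and (335,212), and the top crate with its bar is at the right.

Run:
```python
from h import *
f=dict(np.load('pics/w3.npz'))
p=[ray(f,u,v,.022)[:2] for u,v in((178,140),(270,84),(335,212))]
print(p,(p[0]+p[2])/2,np.hypot(*(p[0]-p[1])),np.hypot(*(p[2]-p[1])))
```

```text
[array([ 0.40977399, -0.53968481]), array([ 0.37508869, -0.43210097]), array([ 0.5286728 , -0.38356316])] [ 0.4692234  -0.46162398] 0.11303695351835161 0.16107140886293678
```

>>> play_rows --series '[[[0,0.003,-0.04,0,0,0,0.3],[0,0,-0.04,0,0,0,0.3],[0,0,-0.04,0,0,0,0.3],[0,0,-0.025,0,0,0,0.3],[0,0,-0.01,0,0,0,0.3],[0,0,-0.002,0,0,0,0.3],[0,0,-0.002,0,0,0,0.3],[0,0,-0.001,0,0,0,0.3],[0,0,0,0,0,0,0.3]]]'

```text
time: 11.75
tool_pos: [0.4707, -0.4647, 0.0121]
tool_rot: [0.001, 0.103, 0.995, -0.001]
contact_force: [0.5, -0.1, -0.6]
gripper_width: 0.495
grasp_force: 62.6
```

>>> play_rows --series '[[[0,0,-0.001,0,0,0,0.3],[0,0,-0.001,0,0,0,0.3],[0,0,0,0,0,0,0.3]]]'

```text
time: 12.05
tool_pos: [0.4698, -0.4638, 0.0084]
tool_rot: [0.0, 0.103, 0.995, -0.0]
contact_force: [1.0, -0.1, -0.3]
gripper_width: 0.496
grasp_force: 62.6
```

>>> play_rows --series '[[[0,0,-0.001,0,0,0,0.3],[0,0,-0.001,0,0,0,0.3],[0,0,0,0,0,0,0.3]]]'

```text
time: 12.35
tool_pos: [0.4698, -0.4636, 0.006]
tool_rot: [-0.0, 0.103, 0.995, 0.0]
contact_force: [0.1, -0.1, -0.7]
gripper_width: 0.491
grasp_force: 62.6
```

>>> play_rows --series '[[[0,0,-0.001,0,0,0,0.3],[0,0,0,0,0,0,0.3],[0,0,0,0,0,0,0.3]]]'

```text
time: 12.65
tool_pos: [0.4699, -0.4638, 0.0057]
tool_rot: [-0.0, 0.103, 0.995, 0.0]
contact_force: [-1.7, 1.6, 3.8]
gripper_width: 0.497
grasp_force: 63.0
```

>>> play_rows --series '[[[0,0,0,0,0,0,0.7],[0,0,0,0,0,0,0.7],[0,0,0.02,0,0,0,0.7],[0,0,0.045,0,0,0,0.7],[0,0,0.045,0,0,0,0.7],[0,0,0.045,0,0,0,0.75],[0.005,0.045,0.01,0,0,0,0.75],[0.005,0.045,0.01,0,0,0,0.75],[0.005,0.045,0.01,0,0,0,0.75],[0.005,0.045,0.01,0,0,0,0.75]]]'

```text
time: 13.65
tool_pos: [0.4898, -0.2822, 0.2005]
tool_rot: [0.0, 0.103, 0.995, -0.0]
contact_force: [1.5, -0.3, 1.6]
gripper_width: 0.754
grasp_force: 0.0
```

Run:
```python
from h import *
f=grab('top','t2.png')
cv2.imwrite('pics/t2c.png',cv2.resize(f['frame'][150:250,270:410],None,fx=5,fy=5,interpolation=cv2.INTER_CUBIC))
```

>>> play_rows --series '[[[0.005,0.046,0,0,0,0,0.75],[0.005,0.046,0,0,0,0,0.75],[0.005,0.046,0,0,0,0,0.75],[0.005,0.046,0,0,0,0,0.75],[0.005,0.046,0,0,0,0,0.75],[0.005,0.046,0,0,0,0,0.75],[0.005,0.046,0,0,0,0,0.75],[0.005,0.046,0,0,0,0,0.75],[0.005,0.046,0,0,0,0,0.75],[0.005,0.046,0,0,0,0,0.75]]]'

```text
time: 14.7
tool_pos: [0.5398, 0.1782, 0.2002]
tool_rot: [0.0, 0.103, 0.995, 0.0]
contact_force: [0.6, 0.0, 0.4]
gripper_width: 0.752
grasp_force: 0.0
```

>>> play_rows --series '[[[0,0.037,0,0,0,0,0.75],[0,0.037,0,0,0,0,0.75],[0,0,0,0,0,0,0.75],[0,0,0,0,0,0,0.75]]]'

```text
time: 15.1
tool_pos: [0.5397, 0.2507, 0.1999]
tool_rot: [-0.0, 0.102, 0.995, -0.0]
contact_force: [-0.0, -0.1, 0.2]
gripper_width: 0.75
grasp_force: 0.0
```

Run:
```python
from h import *
f=grab('wrist','w4.png'); s=manip.state()
print(s['tool_pos'],s['gripper_width'],s['time'])
```

```text
[0.53976928 0.24987667 0.19992172] 0.748273863010898 15.15
```

View pics/w4.png

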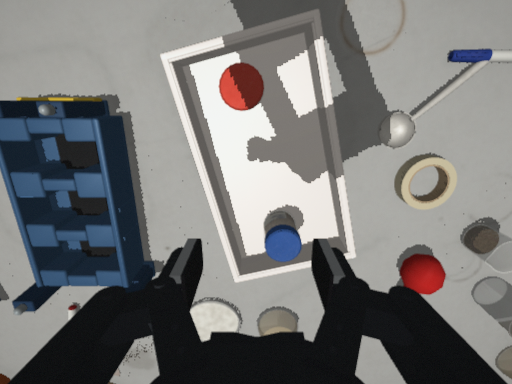

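The spacer is out of well 3. The jars show a red cap at (241,87) and a blue cap at (283,243). There is no green jar in the tub, and the purple look-alike is outside it.

Run:
```python
from h import *
f=dict(np.load('pics/w4.npz'))
for n,lo,hi,roi in [('red',(170,120,30),(180,255,255),(200,50,290,130)),('red',(0,120,30),(8,255,255),(200,50,290,130)),('blue',(100,140,40),(125,255,255),(255,215,310,270))]:
    for A,c,r in blobs(f,lo,hi,50,roi)[:2]: print(n,A,np.round(c,1),np.round(r[0],1),np.round(r[1],1),ray(f,*r[0],.063+.004).round(4),ray(f,*c,.067).round(4))
```

```text
red 1553.0 [241.   86.3] [241.1  86.4] [46.5 43.4] [0.4428 0.2558 0.067 ] [0.4428 0.2558 0.067 ]
blue 966.0 [282.7 242.9] [283.  242.5] [35. 34.] [0.6189 0.2663 0.067 ] [0.6194 0.2658 0.067 ]
```

>>> play_rows --series '[[[0.04,0.008,-0.02,0,0,0,0.75],[0.0395,0.008,-0.02,0,0,0,0.75],[0,0,-0.04,0,0,0,0.75],[0,0,-0.04,0,0,0,0.75],[0,0,-0.035,0,0,0,0.75],[0,0,-0.02,0,0,0,0.75],[0,0,-0.007,0,0,0,0.75],[0,0,0,0,0,0,0.75],[0,0,0,0,0,0,0.75]]]'

```text
time: 16.05
tool_pos: [0.6208, 0.2659, 0.0202]
tool_rot: [0.001, 0.103, 0.995, 0.001]
contact_force: [0.1, 0.1, 0.8]
gripper_width: 0.753
grasp_force: 0.0
```

Run:
```python
from h import *
f=grab('wrist','w5.png'); s=manip.state()
print(s['tool_pos'],s['contact_force'])
for A,c,r in blobs(f,(100,140,40),(125,255,255),50,(170,100,350,330))[:2]: print(A,c,r,ray(f,*r[0],.067),ray(f,*c,.067))
```

```text
[0.62100162 0.26622348 0.0206531 ] [ 0.18176704 -0.28805087  0.35024536]
6480.0 (255.52098083496094, 293.5979919433594) ((255.5, 287.5), (83.0, 95.0), 90.0) [0.61491349 0.26699984 0.067     ] [0.618103   0.26633703 0.067     ]
```

>>> play_rows --series '[[[-0.001,0,-0.002,0,0,0,0.75],[0,0,0,0,0,0,0.3],[0,0,0,0,0,0,0.3],[0,0,0,0,0,0,0.3],[0,0,0,0,0,0,0.3],[0,0,0,0,0,0,0.3]]]'

```text
time: 16.7
tool_pos: [0.6192, 0.2666, 0.0176]
tool_rot: [0.001, 0.103, 0.995, 0.0]
contact_force: [-0.0, 0.5, 5.5]
gripper_width: 0.501
grasp_force: 61.2
```

>>> play_rows --series '[[[0,0,0.01,0,0,0,0.3],[0,0,0.03,0,0,0,0.3],[0,0,0.045,0,0,0,0.3],[0,0,0.045,0,0,0,0.3],[0,0,0.02,0,0,0,0.3],[-0.014,-0.04,0,0,0,0,0.3],[-0.014,-0.04,0,0,0,0,0.3],[-0.014,-0.04,0,0,0,0,0.3],[-0.014,-0.04,0,0,0,0,0.3],[-0.014,-0.04,0,0,0,0,0.3]]]'

```text
time: 17.7
tool_pos: [0.547, 0.0649, 0.1659]
tool_rot: [-0.0, 0.103, 0.995, -0.0]
contact_force: [-0.1, -0.3, -0.8]
gripper_width: 0.506
grasp_force: 61.0
```

>>> play_rows --series '[[[-0.016,-0.044,0,0,0,0,0.3],[0,0,0,0,0,0,0.3],[0,0,0,0,0,0,0.3],[0,0,0,0,0,0,0.3]]]'

```text
time: 18.1
tool_pos: [0.5324, 0.0228, 0.1662]
tool_rot: [-0.0, 0.103, 0.995, 0.0]
contact_force: [-0.2, 0.6, -1.0]
gripper_width: 0.502
grasp_force: 61.2
```

Run:
```python
from h import *
f=grab('wrist','w6.png'); s=manip.state()
print(s['tool_pos'],s['contact_force'],s['gripper_width'])
print(proj(f,[.5331,.0222,.052]))
```

```text
[0.53251651 0.02308614 0.16626381] [-0.04057005  0.59667533 -1.06897704] 0.5017828197160027
[255.62996184 187.7226094 ]
```

View pics/w6.png

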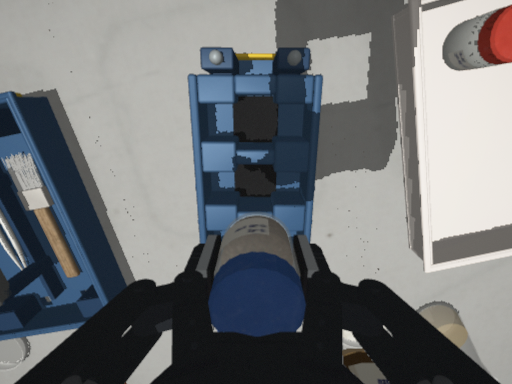

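>>> play_rows --series '[[[0.0005,-0.0005,-0.03,0,0,0,0.3],[0,0,-0.035,0,0,0,0.3],[0,0,-0.025,0,0,0,0.3],[0,0,-0.01,0,0,0,0.3],[0,0,-0.006,0,0,0,0.3],[0,0,-0.006,0,0,0,0.3],[0,0,-0.006,0,0,0,0.3],[0,0,-0.003,0,0,0,0.3],[0,0,0,0,0,0,0.3]]]'

```text
time: 19.05
tool_pos: [0.5322, 0.0222, 0.0457]
tool_rot: [-0.001, 0.103, 0.995, 0.0]
contact_force: [-4.0, 1.5, -0.6]
gripper_width: 0.502
grasp_force: 61.2
```

>>> play_rows --series '[[[-0.001,0,-0.005,0,0,0,0.3],[0,0,-0.005,0,0,0,0.3],[0,0,-0.005,0,0,0,0.3],[0,0,0,0,0,0,0.3]]]'

```text
time: 19.45
tool_pos: [0.5321, 0.022, 0.0307]
tool_rot: [0.0, 0.103, 0.995, 0.0]
contact_force: [-1.8, 0.9, -2.4]
gripper_width: 0.502
grasp_force: 61.1
```

>>> play_rows --series '[[[0,0,-0.003,0,0,0,0.3],[0,0,-0.002,0,0,0,0.3],[0,0,-0.001,0,0,0,0.3],[0,0,0,0,0,0,0.3]]]'

```text
time: 19.85
tool_pos: [0.532, 0.0219, 0.0247]
tool_rot: [0.0, 0.103, 0.995, 0.0]
contact_force: [-5.3, 1.9, 2.0]
gripper_width: 0.5
grasp_force: 61.5
```

>>> play_rows --series '[[[-0.0005,0,-0.001,0,0,0,0.3],[0,0,-0.001,0,0,0,0.3],[0,0,-0.001,0,0,0,0.3],[0,0,0,0,0,0,0.3]]]'

```text
time: 20.25
tool_pos: [0.5319, 0.0216, 0.0216]
tool_rot: [0.001, 0.103, 0.995, -0.0]
contact_force: [-2.1, 1.9, 2.3]
gripper_width: 0.503
grasp_force: 61.4
```

>>> play_rows --series '[[[0,0,-0.001,0,0,0,0.3],[0,0,0,0,0,0,0.3],[0,0,0,0,0,0,0.3]]]'

```text
time: 20.55
tool_pos: [0.5319, 0.0216, 0.0215]
tool_rot: [0.0, 0.103, 0.995, -0.0]
contact_force: [-5.2, 0.9, 8.6]
gripper_width: 0.498
grasp_force: 62.2
```

>>> play_rows --series '[[[0,0,0,0,0,0,0.7],[0,0,0,0,0,0,0.7],[0,0,0,0,0,0,0.7],[0,0,0.02,0,0,0,0.7],[0,0,0.045,0,0,0,0.7],[0,0,0.045,0,0,0,0.7],[0,0,0.04,0,0,0,0.75],[-0.015,0.039,0,0,0,0,0.75],[-0.015,0.039,0,0,0,0,0.75],[-0.015,0.039,0,0,0,0,0.75]]]'

```text
time: 21.55
tool_pos: [0.4863, 0.1397, 0.1709]
tool_rot: [0.001, 0.104, 0.995, 0.0]
contact_force: [-0.3, -0.4, -0.8]
gripper_width: 0.753
grasp_force: 0.0
```

>>> play_rows --series '[[[-0.015,0.039,0,0,0,0,0.75],[-0.015,0.039,0,0,0,0,0.75],[-0.014,0.039,0,0,0,0,0.75],[0,0,-0.04,0,0,0,0.75],[0,0,-0.04,0,0,0,0.75],[0,0,-0.04,0,0,0,0.75],[0,0,-0.02,0,0,0,0.75],[0,0,-0.007,0,0,0,0.75],[0,0,0,0,0,0,0.75],[0,0,0,0,0,0,0.75]]]'

```text
time: 22.55
tool_pos: [0.4436, 0.2562, 0.0248]
tool_rot: [0.001, 0.103, 0.995, 0.001]
contact_force: [0.2, -0.7, 0.1]
gripper_width: 0.75
grasp_force: 0.0
```

Run:
```python
from h import *
f=grab('wrist','w7.png'); s=manip.state()
print(s['tool_pos'],s['contact_force'])
for lo,hi in (((170,120,30),(180,255,255)),((0,120,30),(8,255,255))):
  for A,c,r in blobs(f,lo,hi,50,(170,100,350,340))[:2]: print(A,c,r,ray(f,*r[0],.067),ray(f,*c,.067))
```

```text
[0.44398117 0.25627904 0.02523173] [ 0.49490921 -0.05429671  0.10311925]
6517.5 (254.38877868652344, 281.8936462402344) ((254.0, 280.0), (90.0, 92.0), 90.0) [0.43735021 0.2566514  0.067     ] [0.43839472 0.25661105 0.067     ]
```

>>> play_rows --series '[[[-0.0015,0,-0.007,0,0,0,0.75],[0,0,0,0,0,0,0.75],[0,0,0,0,0,0,0.3],[0,0,0,0,0,0,0.3],[0,0,0,0,0,0,0.3],[0,0,0,0,0,0,0.3],[0,0,0,0,0,0,0.3]]]'

```text
time: 23.3
tool_pos: [0.4414, 0.2559, 0.0169]
tool_rot: [0.0, 0.103, 0.995, 0.0]
contact_force: [-0.8, -0.1, 4.2]
gripper_width: 0.506
grasp_force: 61.3
```

>>> play_rows --series '[[[0,0,0.01,0,0,0,0.3],[0,0,0.03,0,0,0,0.3],[0,0,0.045,0,0,0,0.3],[0,0,0.045,0,0,0,0.3],[0,0,0.02,0,0,0,0.3],[0.004,-0.037,0,0,0,0,0.3],[0.004,-0.037,0,0,0,0,0.3],[0.004,-0.037,0,0,0,0,0.3],[0.004,-0.037,0,0,0,0,0.3],[0.004,-0.037,0,0,0,0,0.3]]]'

```text
time: 24.3
tool_pos: [0.4603, 0.0693, 0.1663]
tool_rot: [-0.0, 0.103, 0.995, -0.0]
contact_force: [0.8, 0.7, -1.0]
gripper_width: 0.506
grasp_force: 61.2
```

>>> play_rows --series '[[[0.006,-0.036,0,0,0,0,0.3],[0,0,0,0,0,0,0.3],[0,0,0,0,0,0,0.3],[0,0,0,0,0,0,0.3]]]'

```text
time: 24.7
tool_pos: [0.4665, 0.0354, 0.1661]
tool_rot: [-0.0, 0.103, 0.995, 0.0]
contact_force: [0.2, 0.0, -0.9]
gripper_width: 0.506
grasp_force: 61.4
```

Run:
```python
from h import *
f=grab('wrist','w8.png'); s=manip.state()
print(s['tool_pos'],s['contact_force'],s['gripper_width'])
for lo,hi in (((170,120,30),(180,255,255)),((0,120,30),(8,255,255))):
  for A,c,r in blobs(f,lo,hi,50,(170,100,350,340))[:2]: print(A,c,r)
g=dict(np.load('pics/w6.npz'))
for A,c,r in blobs(g,(100,140,40),(125,255,255),1000,(190,190,320,340))[:2]: print(A,c,r)
```

```text
[0.46652549 0.03563097 0.16614753] [ 0.11503583  0.05347483 -1.076675  ] 0.50775135912512
6925.5 (257.2491149902344, 298.2088317871094) ((257.0, 292.0), (88.0, 98.0), 90.0)
6432.0 (255.99465942382812, 301.00177001953125) ((257.665771484375, 294.1063537597656), (96.76557922363281, 83.72410583496094), 7.907163143157959)
```

>>> play_rows --series '[[[0.002,0,-0.03,0,0,0,0.3],[0,0,-0.035,0,0,0,0.3],[0,0,-0.025,0,0,0,0.3],[0,0,-0.01,0,0,0,0.3],[0,0,-0.006,0,0,0,0.3],[0,0,-0.006,0,0,0,0.3],[0,0,-0.006,0,0,0,0.3],[0,0,-0.003,0,0,0,0.3],[0,0,0,0,0,0,0.3]]]'

```text
time: 25.65
tool_pos: [0.469, 0.0347, 0.0454]
tool_rot: [0.0, 0.103, 0.995, -0.0]
contact_force: [0.2, -0.6, -1.5]
gripper_width: 0.506
grasp_force: 61.4
```

>>> play_rows --series '[[[0,0,-0.005,0,0,0,0.3],[0,0,-0.005,0,0,0,0.3],[0,0,-0.005,0,0,0,0.3],[0,0,-0.003,0,0,0,0.3],[0,0,-0.002,0,0,0,0.3],[0,0,0,0,0,0,0.3]]]'

```text
time: 26.25
tool_pos: [0.4686, 0.0347, 0.0249]
tool_rot: [-0.0, 0.103, 0.995, -0.0]
contact_force: [-0.3, -0.6, 0.1]
gripper_width: 0.504
grasp_force: 61.4
```

>>> play_rows --series '[[[0,0,-0.001,0,0,0,0.3],[0,0,-0.001,0,0,0,0.3],[0,0,-0.001,0,0,0,0.3],[0,0,-0.001,0,0,0,0.3],[0,0,0,0,0,0,0.3]]]'

```text
time: 26.75
tool_pos: [0.4688, 0.0347, 0.0212]
tool_rot: [-0.0, 0.103, 0.995, -0.0]
contact_force: [0.4, -0.2, -0.9]
gripper_width: 0.509
grasp_force: 61.4
```

>>> play_rows --series '[[[0,0,-0.001,0,0,0,0.3],[0,0,-0.0005,0,0,0,0.3],[0,0,0,0,0,0,0.3],[0,0,0,0,0,0,0.3]]]'

```text
time: 27.15
tool_pos: [0.469, 0.0347, 0.0209]
tool_rot: [-0.0, 0.103, 0.995, -0.0]
contact_force: [-3.9, -0.9, 6.3]
gripper_width: 0.506
grasp_force: 62.4
```

>>> play_rows --series '[[[0,0,0,0,0,0,0.7],[0,0,0,0,0,0,0.7],[0,0,0,0,0,0,0.7],[0,0,0.02,0,0,0,0.7],[0,0,0.045,0,0,0,0.7],[0,0,0.045,0,0,0,0.7],[0,0,0.045,0,0,0,0.7],[0,0,0.045,0,0,0,0.7],[0.01,-0.045,0.01,0,0,2,0.7],[0.01,-0.045,0.01,0,0,2,0.7]]]'

```text
time: 28.15
tool_pos: [0.4899, -0.0557, 0.2425]
tool_rot: [0.002, 0.066, 0.998, -0.0]
contact_force: [0.9, -0.8, -0.8]
gripper_width: 0.695
grasp_force: 0.0
```

>>> play_rows --series '[[[0.01,-0.045,0.01,0,0,2,0.7],[0.01,-0.045,0.01,0,0,2,0.7],[0.005,-0.04,0,0,0,2,0.7],[0.005,-0.03,0,0,0,2,0.7],[0,0,0,0,0,0,0.7],[0,0,0,0,0,0,0.7],[0,0,0,0,0,0,0.7]]]'

```text
time: 28.85
tool_pos: [0.5188, -0.2144, 0.2595]
tool_rot: [-0.0, -0.002, 1.0, 0.0]
contact_force: [0.6, -0.3, -0.1]
gripper_width: 0.7
grasp_force: 0.0
```

Run:
```python
from h import *
f=grab('wrist','w9.png'); s=manip.state(); grab('top','t3.png')
print(s['tool_pos'],s['tool_rot'],s['joint_pos'].round(3))
cv2.imwrite('pics/w9b.png',cv2.resize(f['frame'],(800,600),interpolation=cv2.INTER_CUBIC))
```

```text
[ 0.51880709 -0.21417857  0.25964411] [-1.06039551e-04 -2.18204188e-03  9.99997599e-01  1.74353156e-04] [-0.524 -0.114  1.729  0.     1.527 -2.099]
```

View pics/w9b.png

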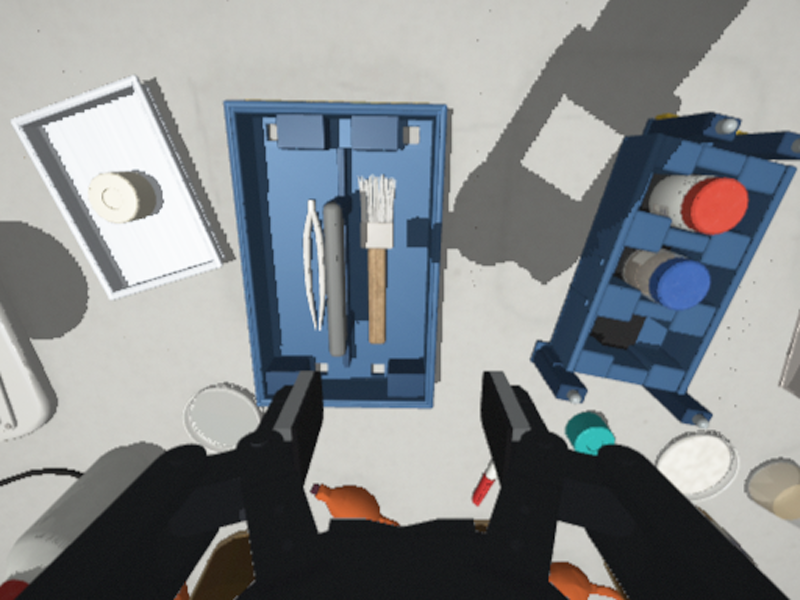

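The spacer lies flat in the tray at (120,197). The red jar is in well 1 and the blue jar in well 2. The top crate's rim corners are (225,102), (446,104), (259,406) and (432,406), and its bar runs from (334,203) to (339,355).

Run:
```python
from h import *
f=dict(np.load('pics/w9.npz'))
k=.64
C=np.array([ray(f,u*k,v*k,.048)[:2] for u,v in[(226,103),(446,105),(261,406),(432,406)]])
M=np.array([[-137,-87],[-137,87],[137,-87],[137,87]])/1000
th,R,t,e=rigid(M,C);print('rim',np.degrees(th),t,e.round(4).tolist())
b=[ray(f,u*k,v*k,.086)[:2] for u,v in[(334,202),(339,355)]];print('bar',b,np.mean(b,0),np.degrees(np.arctan2(*(b[1]-b[0])[::-1])))
# holes: near pins squares (y outer at -x end), bottom ~ z .003
H=np.array([ray(f,u*k,v*k,.003)[:2] for u,v in[(271,132),(411,134),(322,367),(378,368)]])
Mh=np.array([[-116,-60],[-116,60],[116,-30],[116,30]])/1000
th,R,t,e=rigid(Mh,H);print('holes',np.degrees(th),t,e.round(4).tolist())
# base check
P=np.array([ray(f,u*k,v*k,.087)[:2] for u,v in [(728,125),(572,396),(702,420)]])
th,R,t,e=rigid(PINS[[0,2,3]],P);print(np.degrees(th),t,e.round(4).tolist())
```

```text
rim -0.329487382292332 [ 0.53295473 -0.26569765] [[-0.0016, -0.0021], [-0.0012, 0.0015], [0.0006, -0.0024], [0.0022, 0.003]]
bar [array([ 0.4678253, -0.2638708]), array([ 0.59388365, -0.26566195])] [ 0.53085447 -0.26476638] -0.8140553562849251
holes -0.13545506971572152 [ 0.53311555 -0.26773604] [[0.0014, 0.0025], [0.0006, -0.0022], [-0.0006, -0.0001], [-0.0014, -0.0002]]
-12.13338880615226 [0.53161952 0.01970802] [[-0.0017, -0.0002], [0.0003, 0.0011], [0.0014, -0.0008]]
```

>>> play_rows --series '[[[0.0065,-0.026,-0.02,0,0,-0.5,0.5],[0.0065,-0.026,-0.03,0,0,0,0.5],[0,0,-0.04,0,0,0,0.5],[0,0,-0.04,0,0,0,0.5],[0,0,-0.03,0,0,0,0.5],[0,0,-0.02,0,0,0,0.5],[0,0,-0.015,0,0,0,0.5],[0,0,-0.007,0,0,0,0.5],[0,0,0,0,0,0,0.5],[0,0,0,0,0,0,0.5]]]'

```text
time: 29.95
tool_pos: [0.5328, -0.2676, 0.0592]
tool_rot: [0.001, 0.003, 1.0, -0.001]
contact_force: [0.1, -0.3, -0.3]
gripper_width: 0.497
grasp_force: 0.0
```

Run:
```python
from h import *
f=grab('wrist','w10.png'); s=manip.state()
print(s['tool_pos'],s['tool_rot'],s['contact_force'],s['gripper_width'])
cv2.imwrite('pics/w10b.png',cv2.resize(f['frame'],(800,600),interpolation=cv2.INTER_CUBIC))
for p in [[.533,-.266,.086],[.469,-.266,.086],[.417,-.326,.003],[.417,-.206,.003]]: print(proj(f,p)/.64)
```

```text
[ 0.53291797 -0.26781714  0.0594587 ] [ 1.14629168e-03  2.64314114e-03  9.99995553e-01 -7.70066384e-04] [ 0.33598008 -0.7168227   0.02251098] 0.4991254887096827
[404.59793713 423.98827878]
[404.22825063 230.49809109]
[262.41067167  76.46574663]
[543.22077869  75.11145773]
```

View pics/w10b.png

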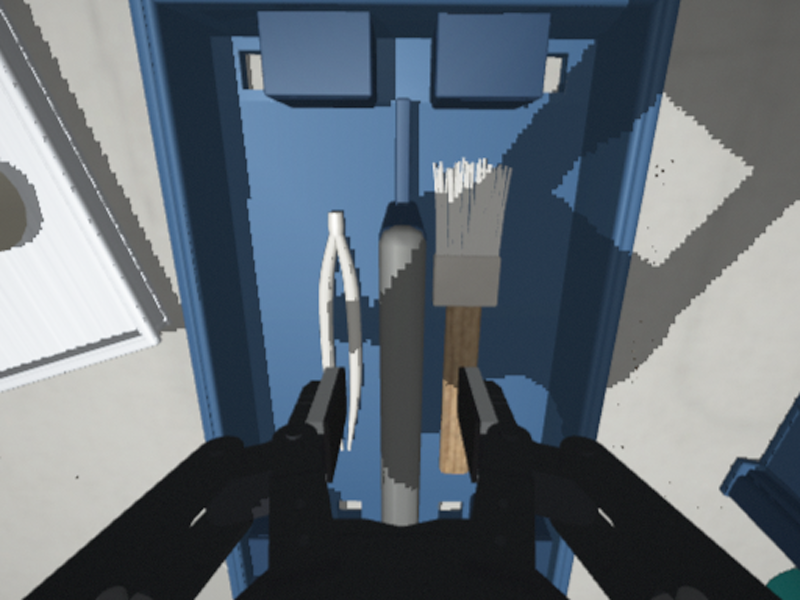

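>>> play_rows --series '[[[0,0,-0.002,0,0,0,0.5],[0,0,0,0,0,0,0],[0,0,0,0,0,0,0],[0,0,0,0,0,0,0],[0,0,0,0,0,0,0],[0,0,0,0,0,0,0]]]'

```text
time: 30.6
tool_pos: [0.5322, -0.2676, 0.0564]
tool_rot: [0.0, 0.003, 1.0, -0.0]
contact_force: [-0.4, -0.8, 4.1]
gripper_width: 0.151
grasp_force: 59.8
```

Run:
```python
from h import *
f=grab('wrist','w11.png'); s=manip.state()
print(s['tool_pos'],s['tool_rot'],s['contact_force'],s['gripper_width'])
k=.64
g=f['frame']
cv2.imwrite('pics/w11c.png',cv2.resize(g[0:100,80:440],None,fx=2.2,fy=2.2,interpolation=cv2.INTER_CUBIC))
```

```text
[ 0.53217027 -0.26763325  0.05637368] [ 3.20386256e-04  2.76425094e-03  9.99996070e-01 -3.41703800e-04] [-0.52615589 -1.10192049  3.97273654] 0.1512846076849718
```

View pics/w11c.png

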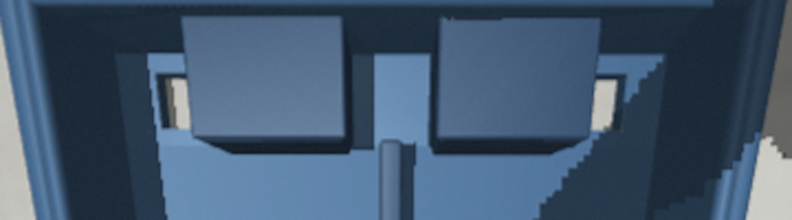

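Run:
```python
from h import *
f=dict(np.load('pics/w11.npz'))
for z in(.002,.004):
  P=np.array([ray(f,u/2.2+80,v/2.2,z)[:2] for u,v in[(159,75),(161,130),(627,75),(623,130)]])
  M=np.array([[-123.25,-67.25],[-108.75,-67.25],[-123.25,67.25],[-108.75,67.25]])/1000
  th,R,t,e=rigid(M,P);print(z,np.degrees(th),t,e.round(4).tolist(), R@[-.116,0]+t)
```

```text
0.002 -0.2726506993921845 [ 0.53157749 -0.26605397] [[0.0001, 0.002], [-0.0001, 0.0032], [0.0001, -0.0022], [-0.0001, -0.003]] [ 0.41557881 -0.26550197]
0.004 -0.27265069939219144 [ 0.5319104  -0.26606685] [[0.0, 0.0013], [-0.0, 0.0025], [0.0, -0.0015], [-0.0, -0.0022]] [ 0.41591172 -0.26551485]
```

>>> play_rows --series '[[[0,0,0.005,0,0,0,0],[0,0,0.015,0,0,0,0],[0,0,0.03,0,0,0,0],[0,0,0.035,0,0,0,0],[0,0,0.035,0,0,0,0],[0,0,0.03,0,0,0,0],[0,0,0.01,0,0,0,0],[0,0,0,0,0,0,0]]]'

```text
time: 31.45
tool_pos: [0.5326, -0.2677, 0.2178]
tool_rot: [0.001, 0.003, 1.0, -0.001]
contact_force: [-0.7, 0.9, -4.5]
gripper_width: 0.153
grasp_force: 59.0
```

>>> play_rows --series '[[[0,0.005,0,0,0,-3,0],[0,0.01,0,0,0,-5,0],[0,0.012,0,0,0,-7,0],[0,0.012,0,0,0,-7,0],[0,0.012,0,0,0,-7,0],[0,0.012,0,0,0,-7,0],[0,0.012,0,0,0,-7,0],[0,0.012,0,0,0,-7,0],[0,0.012,0,0,0,-7,0],[0,0.012,0,0,0,-7,0]]]'

```text
time: 32.45
tool_pos: [0.5303, -0.1551, 0.2123]
tool_rot: [-0.003, 0.534, 0.845, -0.0]
contact_force: [-0.2, -0.3, -4.6]
gripper_width: 0.154
grasp_force: 58.8
```

Run:
```python
from h import *
s=manip.state(); print(s)
```

```text
{'time': 32.45, 'joint_pos': array([-4.19282922e-01, -1.04151968e-01,  1.79875361e+00,  1.14106252e-04,
        1.45258153e+00, -8.62474083e-01]), 'joint_vel': array([ 1.97394064e-01, -8.49037453e-02,  7.84047980e-02, -1.03596422e-03,
        5.28778704e-03,  1.40571998e+00]), 'joint_efforts': array([-1.08337820e+00, -3.38388062e+01, -3.91299105e+01, -8.23463663e-03,
        2.68108619e-02, -1.17017839e+00]), 'tool_pos': array([ 0.5303156 , -0.15509712,  0.21231013]), 'tool_rot': array([-2.77427525e-03,  5.34407840e-01,  8.45222127e-01, -3.46519607e-04]), 'contact_force': array([-0.21382509, -0.29360818, -4.62481648]), 'ft_torque': array([ 0.02380854, -0.01931512,  0.02396068]), 'grasp_force': 58.834306597709656, 'gripper_width': 0.15449310896515817}
```

>>> play_rows --series '[[[0,0.012,0,0,0,-7,0],[0,0.012,0,0,0,-7,0],[0,0.012,0,0,0,-7,0],[0,0.012,0,0,0,-7,0],[0,0.012,0,0,0,-7,0],[0,0.012,0,0,0,-7,0],[0,0.012,0,0,0,-7,0],[0,0.012,0,0,0,-7,0],[0,0.012,0,0,0,-7,0],[0,0.012,0,0,0,-7,0]]]'

```text
time: 33.45
tool_pos: [0.5302, -0.0354, 0.2124]
tool_rot: [-0.002, 0.923, 0.386, -0.002]
contact_force: [1.1, 0.6, -4.3]
gripper_width: 0.155
grasp_force: 58.8
```

>>> play_rows --series '[[[0,0.012,0,0,0,-7,0],[0,0.012,0,0,0,-7,0],[0,0.012,0,0,0,-7,0],[0,0.0106,0,0,0,-7,0],[0,0.011,0,0,0,-7,0],[0,0,0,0,0,-7,0],[0,0,0,0,0,-6,0],[0,0,0,0,0,-4.5,0],[0,0,0,0,0,-3,0],[0,0,0,0,0,-2,0]]]'

```text
time: 34.45
tool_pos: [0.5302, 0.0215, 0.2123]
tool_rot: [-0.0, 0.995, -0.104, -0.003]
contact_force: [0.1, -0.1, -3.6]
gripper_width: 0.155
grasp_force: 58.9
```

>>> play_rows --series '[[[0,0,0,0,0,0,0],[0,0,0,0,0,0,0],[0,0,0,0,0,0,0],[0,0,0,0,0,0,0]]]'

```text
time: 34.85
tool_pos: [0.5316, 0.0213, 0.2153]
tool_rot: [-0.0, 0.995, -0.103, -0.0]
contact_force: [0.7, 1.2, -3.1]
gripper_width: 0.152
grasp_force: 58.9
```

Run:
```python
from h import *
s=manip.state(); q=s['tool_rot']; print(s['tool_pos'],np.degrees(2*np.arctan2(q[2],q[1]))-90,s['joint_pos'],s['contact_force'],s['ft_torque'])
f=grab('wrist','w12.png');g=grab('scene','s12.png')
cv2.imwrite('pics/w12b.png',np.vstack([cv2.resize(f['frame'],(720,540))[:300],cv2.resize(g['frame'][150:300,150:390],(480,300)).copy() if 0 else cv2.resize(g['frame'][170:290,160:448],(720,300))]))
```

```text
[0.53164194 0.0213279  0.21528736] -101.79833936184434 [-9.98413509e-02 -1.60241848e-01  1.84452246e+00  4.82195271e-05
  1.45815689e+00  1.67686940e+00] [ 0.67373096  1.15315831 -3.09044502] [-0.01270147 -0.01128994 -0.00928442]
```

View pics/w12b.png

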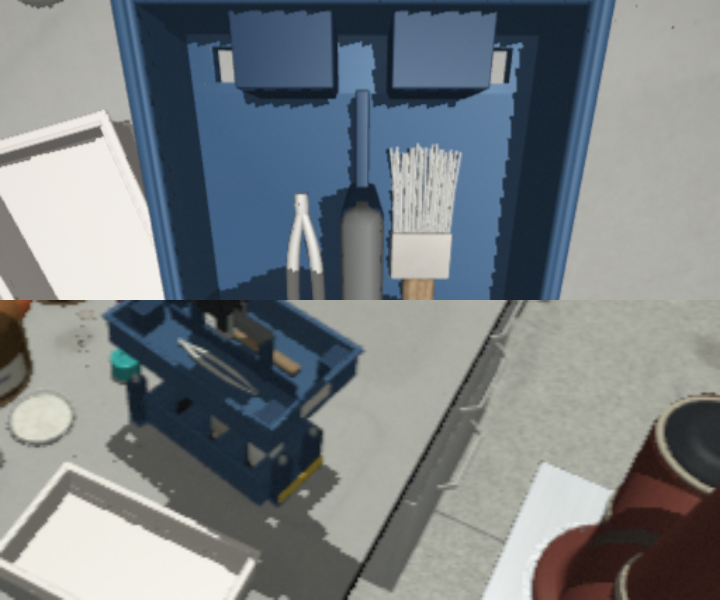

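>>> play_rows --series '[[[0,0,-0.01,0,0,0,0],[0,0,-0.02,0,0,0,0],[0,0,-0.02,0,0,0,0],[0,0,-0.012,0,0,0,0],[0,0,-0.004,0,0,0,0],[0,0,0,0,0,0,0],[0,0,0,0,0,0,0],[0,0,0,0,0,0,0]]]'

```text
time: 35.75
tool_pos: [0.5327, 0.0212, 0.1511]
tool_rot: [0.0, 0.995, -0.103, 0.001]
contact_force: [0.2, 0.4, -4.1]
gripper_width: 0.151
grasp_force: 58.8
```

>>> play_rows --series '[[[0,0,-0.002,0,0,0,0],[0,0,-0.001,0,0,0,0],[0,0,-0.001,0,0,0,0],[0,0,-0.001,0,0,0,0],[0,0,0,0,0,0,0]]]'

```text
time: 36.25
tool_pos: [0.5317, 0.0213, 0.1445]
tool_rot: [-0.0, 0.995, -0.103, -0.0]
contact_force: [-1.1, 0.2, -3.1]
gripper_width: 0.156
grasp_force: 58.8
```

>>> play_rows --series '[[[0,0,-0.001,0,0,0,0],[0,0,-0.001,0,0,0,0],[0,0,-0.001,0,0,0,0],[0,0,0,0,0,0,0]]]'

```text
time: 36.65
tool_pos: [0.5317, 0.0213, 0.1416]
tool_rot: [0.0, 0.995, -0.103, -0.0]
contact_force: [-0.3, -0.3, -4.2]
gripper_width: 0.152
grasp_force: 58.8
```

>>> play_rows --series '[[[0,0,-0.001,0,0,0,0],[0,0,-0.001,0,0,0,0],[0,0,0,0,0,0,0]]]'

```text
time: 36.95
tool_pos: [0.5317, 0.0213, 0.1396]
tool_rot: [-0.0, 0.995, -0.103, -0.0]
contact_force: [-0.1, -0.1, -4.2]
gripper_width: 0.153
grasp_force: 58.8
```

>>> play_rows --series '[[[0,0,-0.001,0,0,0,0],[0,0,-0.001,0,0,0,0],[0,0,-0.001,0,0,0,0],[0,0,-0.001,0,0,0,0],[0,0,0,0,0,0,0]]]'

```text
time: 37.45
tool_pos: [0.5317, 0.0213, 0.1356]
tool_rot: [0.0, 0.995, -0.103, -0.0]
contact_force: [0.2, 0.5, -4.4]
gripper_width: 0.153
grasp_force: 58.8
```

>>> play_rows --series '[[[0,0,-0.001,0,0,0,0],[0,0,-0.0005,0,0,0,0],[0,0,0,0,0,0,0]]]'

```text
time: 37.75
tool_pos: [0.5319, 0.0213, 0.1344]
tool_rot: [0.0, 0.995, -0.103, 0.0]
contact_force: [-0.4, 0.4, -4.1]
gripper_width: 0.154
grasp_force: 58.9
```

>>> play_rows --series '[[[0,0,-0.0005,0,0,0,0],[0,0,-0.0005,0,0,0,0],[0,0,0,0,0,0,0],[0,0,0,0,0,0,0]]]'

```text
time: 38.15
tool_pos: [0.5319, 0.0213, 0.1343]
tool_rot: [0.0, 0.995, -0.103, -0.0]
contact_force: [-4.6, -0.3, 4.5]
gripper_width: 0.155
grasp_force: 60.1
```

>>> play_rows --series '[[[0,0,0,0,0,0,0.4],[0,0,0,0,0,0,0.4],[0,0,0,0,0,0,0.5],[0,0,0,0,0,0,0.5],[0,0,0.01,0,0,0,0.5],[0,0,0.03,0,0,0,0.5],[0,0,0.04,0,0,0,0.5],[0,0,0.045,0,0,0,0.5],[0,0.045,0.04,0,0,0,0.5],[0,0.045,0.02,0,0,0,0.5]]]'

```text
time: 39.15
tool_pos: [0.5332, 0.1035, 0.3168]
tool_rot: [-0.0, 0.994, -0.105, 0.003]
contact_force: [0.9, 0.2, 0.3]
gripper_width: 0.501
grasp_force: 0.0
```

>>> play_rows --series '[[[0,0.045,0,0,0,0,0.5],[0,0.045,0,0,0,0,0.5],[0,0.045,0,0,0,0,0.5],[0,0.045,0,0,0,0,0.5],[0,0,0,0,0,0,0.5],[0,0,0,0,0,0,0.5]]]'

```text
time: 39.75
tool_pos: [0.5317, 0.2846, 0.3119]
tool_rot: [0.0, 0.995, -0.102, 0.0]
contact_force: [-0.5, 0.6, -0.2]
gripper_width: 0.499
grasp_force: 0.0
```

Run:
```python
from h import *
s=manip.state(); print(s['time'],s['tool_pos'],s['contact_force'])
f=grab('wrist','w13.png');g=grab('scene','s13.png');t=grab('top','t13.png')
cv2.imwrite('pics/fin.png',np.vstack([np.hstack([cv2.resize(f['frame'],(400,300)),cv2.resize(t['frame'][140:245,160:400][:, :],(400,175*1)).copy() if 0 else cv2.resize(t['frame'][130:250,220:380],(400,300))]),cv2.resize(g['frame'][150:262,150:449],(800,300))]))
```

```text
39.75 [0.53168152 0.28456689 0.31193575] [-0.54555764  0.63217347 -0.20741774]
```

View pics/fin.png

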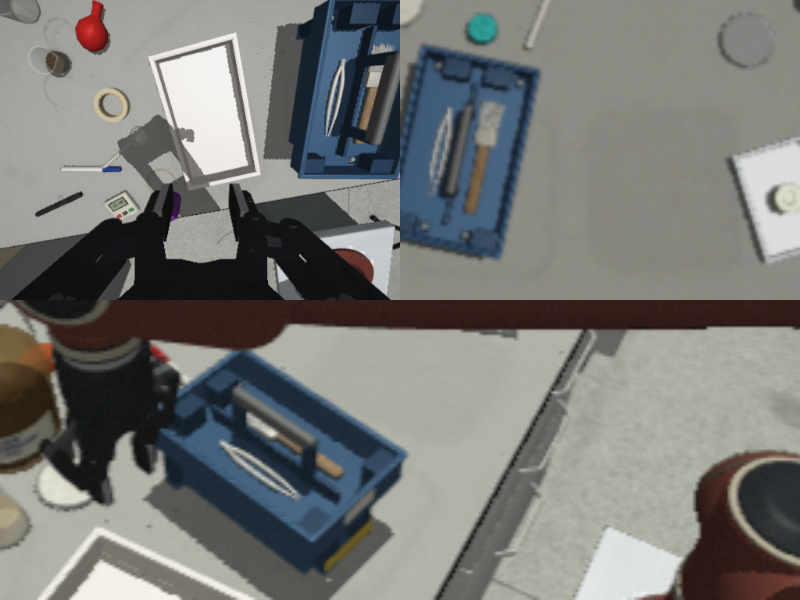

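The tub is empty and the spacer lies flat in the tray at (788,198). The top crate stands level and aligned on the base, with its brush end away from the robot and the base's yellow bar still near it. The gripper is clear of everything.

```bash
python3 -c "
from plant import manip
print(manip.job_done())"
```

```text
the job is handed in; nothing more can be done
None
```

The job is handed in, about 40 s into the 210 s allowed: I felt all three wells in order and laid the only spacer (well 3) flat in the tray. The red jar is seated in well 1 and the blue in well 2 (there was no green jar), and the top crate stands end for end on the four posts with the pins in its holes; the hand-in gave no verdict.

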